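# Feel the gap of a gel-plate stand with a gauge blade

## Robot

A 6-joint arm with a two-finger parallel gripper is mounted at the origin on the work surface. World frame = base frame: x ahead of the robot, y to its left, z up, the work surface at z = 0. Lengths are in m, angles in degrees, forces in N, time in s.
With the tool pointing down it reaches from about 0.25 to 0.775 m from the base axis. Payload 4 kg.
Tool frame: the origin (TCP) lies on the centre line of the jaws, within the pads' length; the fingertips stand 11 mm ahead of it and the grasp point (between the pads) lies 8 mm behind it (arm.tips_ahead is the z of the fingertips in the tool frame, in m); z points along the fingers, y is the line along which they close (so a half turn about z gives the same grasp; the last joint's range is limited). The gripper opens to 94 mm and grips with 3 to 60 N. Pads are 16 mm wide; open, the fingers measure 119 mm over their backs; the gripper's body (75 mm by 177 mm) begins 78 mm behind the grasp point.
Start: joints at [-76.496, 4.996, 78.535, -0, 96.463, -5.907], TCP at [0.183, -0.519, 0.217] pointing down, gripper open.
Joint ranges: [-177.83, 177.83], [-43.37, 116.18], [15.69, 146.23], [-61.86, 241.86], [9.47, 152.12], [-147.06, 147.06]. Speed limits (degrees/s): [159.86, 159.86, 180, 180, 180, 180].

## Interface

Orientations are given as [roll, pitch, yaw] about the fixed x, y, z axes, in that order (R = Rz(yaw) Ry(pitch) Rx(roll)).
In Python, from workcell import monitor, imaging, order, arm gives the robot as it stands. The module is installed in compiled form; this text tells all that it offers.
- The arm moves only by the tool move_arm, never from a script. Its argument "moves" is a list of rows, each an object with "dp": the shift along the tool's x, y, z in units of 150 mm (1.0 is 150 mm), a list of three; "turn": the turn about the tool's z in units of 180 degrees (1.0 is 180 degrees). A call has exactly 8 rows; each row shifts and turns the commanded pose from where the row before left it, along the tool's axes as they then stand; what a row does not reach is not made up. A row lasts 1/10 s, in which the tool goes at most 50 mm and 8.59 degrees, less where a joint would pass 70% of its speed; a pose out of reach is approached as far as the arm can. A call with a number of a shift or a turn outside -1 to 1 is refused whole. A call with a gripper value outside its range is refused whole. "fingers" is the opening, from 0 (shut) to 1 (fully open), set as the call begins (left out, the last holds). The fingers move at their own pace and stop on an object; the grip force is fixed at half the most. Time passes only in rows, so rows that do not move let the fingers close, or fill a call up. It gives the time, the measured TCP pose, the force, the opening and the grip force at its end, in the units of the state.
- monitor.observe(): the state, without advancing time (a new reading comes with each control period).
- imaging.capture(name): name is "scene" or "top" or "wrist"; returns a dict with "img" (480x640x3 uint8, blue, green, red), "intrinsics" (3x3 intrinsics, pixels), "pose" (4x4, takes a point from camera to world coordinates). Camera axes: x right, y down, z forward; pixel columns grow to the right and rows downward; lengths in m; the calibration is good to about 2 mm. A picture is of the moment at which its call begins. There is no depth.
- order.sign_off(): hands the job in; it is judged then, once.
The state is a dict: "t": time; "joints": joint angles; "joint_velocities": joint speeds; "joint_efforts": joint torques, N m; "eef_pos": TCP position; "ee_rot": TCP orientation; "force": force on the tool from outside, world axes, zero at the start; "ft_torque": the same for the moment, N m; "gripper_width": finger opening in m; "finger_force": force on a finger pad.
Only numpy, scipy, OpenCV 4.12 (cv2) and the standard library are available. Lean on these libraries where they do the work, as an engineer would, in place of code of your own. Each camera call takes 0.05 s, during which the arm holds its last target. There are 200 camera calls.

## Task

Take the plain full-width gauge blade from the rack (leave the forked one and the narrow-necked one standing there), and slide it straight down, upright, between the two white ceramic plates of the gel stand, gently, until it first drags snugly against both plates. Stop there without forcing it deeper or pushing the sprung plate noticeably back, and finish while still gripping the blade and holding it at that depth; leave the other things on the bench where they are.

Things in the scene. Friction and masses are not known exactly. Their poses are not given: they have to be found in the camera images.
- blade: the target gauge: a flat steel blade 4 mm thick (its x), 24 mm wide (its y) and 105 mm long (its z), straight and full width over its whole length, with a black plastic tab on top 14 x 26 x 40 mm (x, y, z, occupying z 105 to 145 mm), the narrowest tab of a rectangular kind. 70 g. Origin at the centre of the blade's bottom edge, z up along the blade. It stands upright in one of three slots of the rack and can be gripped from above across the tab's 14 mm
- blade_grip (a point): centre of the target gauge's tab, 125 mm above the bottom edge of the blade
- fork: another gauge, to be left: same length and thickness, but the lower 76 mm is two tines, and the tab is 44 mm wide in y
- strip: another gauge, to be left: a 10 mm wide stem widening to 24 mm over the lowest 30 mm, with a round knob 18 mm in diameter
- rack: grey plastic block 70 x 190 x 40 mm (x, y, z), fixed, on either side of the robot; origin under its centre. Three slots, 60 mm apart along its y, 35 mm deep, hold the gauges upright, width along the rack's y, 0.75 mm play all round, in any order. Gauge bottoms are 5 mm and tops 150 mm above the bench: lift well clear of the neighbours before carrying one sideways
- stand: the gel-plate stand, fixed: grey base 160 x 130 mm (x, y), origin at the centre of its underside, highest point (lips of the plates) at 108 mm. The base carries a cassette with the two plates, whose gap runs along the stand's y, 90 mm long, open at the top. The bottom of the gap is 77 mm below the plate tops
- slot (a point): middle of the gap at the height of the plate tops, 100 mm above the bench, axes parallel to the stand's (x across the gap, z up). It travels with the cassette, which floats up to 6 mm either way along x (friction below 1 N), so a blade a few mm off centre draws the plates to itself. Above the plate tops two slanted metal lips, 8 mm high, widen the mouth by about 8 mm on each side
- front_plate: white ceramic plate, upright, 6 x 90 x 75 mm (with its lip), on the cassette's -x side; its inner face is 4 mm to the -x side of slot. Origin on the stand's axis at bench level, not on the plate
- rear_plate: the other white ceramic plate, 6 x 90 x 75 mm (with its lip), on the +x side, leaning so that the gap narrows by 0.9 mm per 10 mm of depth. At the plate tops the gap is 7 to 9 mm, unknown beforehand, so the 4 mm blade gets snug 33 to 56 mm below them: to be felt. Behind it stands its grey metal holder with a black knob. Origin on the stand's axis at bench level
- rear_slide (a joint): how far the rear plate has been pushed back against its spring, m; 0 untouched. The spring is preloaded to about 4.5 N and grows by 0.9 N per mm, so when the blade is snug each plate presses on it with about 4 to 5 N and it is felt as an upward drag of a few N; going 10 mm deeper pushes the plate back by 0.9 mm
- jar: small jar, 48 mm in diameter and 75 mm high, between rack and stand; a bystander; origin under its centre
- pen: marker pen lying on the bench, 130 mm long; a bystander; origin under its middle
- tube_rack: green tube rack 90 x 110 x 62 mm beyond the jar; a bystander; origin under its centre
There are look-alikes about, which are no part of the job. What is shaped like the blade but orange or yellow is not meant.

How it is judged (in metres and radians):
On the way, in this order (a step that is already met when the one before it is completed fails the run):
1. the plain blade has been lifted clear of the rack in the gripper (height (world z) of blade above 0.045 m and contact force between the fingers and blade above 2 N), for 0.1 s.
2. the blade's lower end is between the two plates (z of blade in the frame of slot below -0.015 m and x of blade in the frame of slot between -0.006 and 0.006 m and y of blade in the frame of slot between -0.035 and 0.035 m), for 0.1 s.
At the end, for the whole second after the job is handed in: Blade gripped, at rest, upright within 0.1 rad, its lower end between the plates (25 to 73 mm below their tops, within 35 mm of the gap's middle), over 2 N on each plate, sprung plate pushed back under 1.3 mm; the other two gauges still stand in the rack (contact force between blade and front_plate above 2 N and contact force between blade and rear_plate above 2 N and value of joint rear_slide below 0.0013 m and z of blade in the frame of slot between -0.073 and -0.025 m and x of blade in the frame of slot between -0.006 and 0.006 m and y of blade in the frame of slot between -0.035 and 0.035 m and angle between blade's own z axis and vertical below 0.1 rad and linear speed of blade below 0.01 m/s and contact force between the fingers and blade above 2 N and distance between each of fork, strip and rack below 0.09 m and angle between each of fork, strip's own z axis and vertical below 0.2 rad); the arm keeps its last pose, push and grip.
It fails at once if the blade pressed on a ceramic plate with more than 30 N (contact force between blade and front_plate above 30 N or contact force between blade and rear_plate above 30 N).
It fails at once if another gauge was moved more than 20 mm (distance of any of fork, strip from where it was at the start of the episode above 0.02 m).
It fails at once if a bystander was moved more than 30 mm (distance of any of jar, pen, tube_rack from where it was at the start of the episode above 0.03 m).
It also fails if it takes over 42 s, if anything falls off the work surface, if the arm or the gripper's body presses on something with over 40 N, if the wrist force passes 120 N, or if a joint passes its speed limit or range.

## Working session

There is one attempt and no reset: what is moved stays moved. The work goes in short steps, Python scripts to look and compute and a tool call to move; the robot and the scene stay as the last step left them, time stands still between calls to the robot, and variables do not carry over. Pictures are saved under pics/ and viewed, at most 10 in all, crops included, and the job is handed in when it is done.

Besides the shell and the picture viewer there is one more tool, called after "Request:" as name(argument=value, ...), one argument or row to a line, values as JSON. move_arm: Moves the arm, as the interface text tells. Its arguments: {"type":"object","properties":{"moves":{"type":"array","items":{"type":"object","properties":{"dp":{"type":"array","items":{"type":"number","minimum":-1,"maximum":1}},"turn":{"type":"number","minimum":-1,"maximum":1}}}},"fingers":{"type":"number"}},"required":["moves"]}

```bash
mkdir -p pics; cat > h.py <<'E'
import numpy as np, cv2
from workcell import monitor, imaging, order, arm
def cap(n,f=None):
    d=imaging.capture(n)
    if f: cv2.imwrite('pics/'+f,d['img'])
    return d
def ray(d,u,v):
    K=np.array(d['intrinsics']);P=np.array(d['pose'])
    r=P[:3,:3]@np.linalg.solve(K,[u,v,1.]);return P[:3,3],r
def onz(d,u,v,z):
    o,r=ray(d,u,v);return o+r*(z-o[2])/r[2]
E
python3 - <<'E'
from h import *
a=cap('scene');b=cap('top')
cv2.imwrite('pics/s1.png',a['img']);cv2.imwrite('pics/t1.png',b['img'])
import pickle;pickle.dump((a,b),open('c.pkl','wb'))
s=monitor.observe();print({k:np.round(v,3) for k,v in s.items()},arm.tips_ahead)
for d in(a,b):print(np.round(d['pose'],2).tolist(),np.round(d['intrinsics'],0).tolist())
E
```

```text
{'t': np.float64(0.1), 'joints': array([-7.6497e+01,  5.0360e+00,  7.8615e+01, -1.0000e-03,  9.6466e+01,
       -5.9070e+00]), 'joint_velocities': array([-0.001, -0.077, -0.202,  0.057,  0.072, -0.01 ]), 'joint_efforts': array([ 1.0000e-03, -3.4125e+01, -3.0330e+01,  7.2000e-02,  3.0000e-02,
       -0.0000e+00]), 'eef_pos': array([ 0.183, -0.518,  0.215]), 'ee_rot': array([-1.79884e+02, -1.10000e-02,  1.94100e+01]), 'force': array([-0.378, -0.461, -0.177]), 'ft_torque': array([ 0.   , -0.039,  0.078]), 'finger_force': np.float64(0.0), 'gripper_width': np.float64(0.094)} 0.011
[[0.52, 0.51, -0.69, 1.1], [0.86, -0.32, 0.4, -0.34], [-0.02, -0.8, -0.6, 0.58], [0.0, 0.0, 0.0, 1.0]] [[494.0, 0.0, 322.0], [0.0, 494.0, 233.0], [0.0, 0.0, 1.0]]
[[-0.02, -0.99, 0.11, 0.42], [-1.0, 0.02, 0.01, -0.03], [-0.01, -0.11, -0.99, 1.11], [0.0, 0.0, 0.0, 1.0]] [[567.0, 0.0, 316.0], [0.0, 567.0, 238.0], [0.0, 0.0, 1.0]]
```

View pics/s1.png

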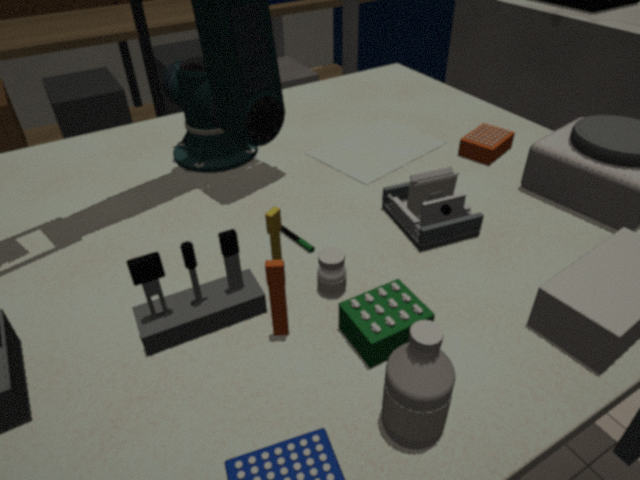

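View pics/t1.png

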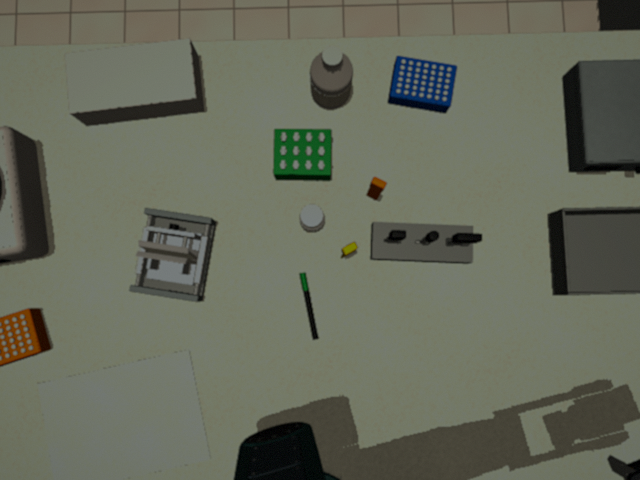

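The scene picture shows three black-topped gauges in the rack. The fork has a wide tab at (146,268), the strip a knob at (187,255), and the plain blade a narrow tab at (229,243). The look-alikes are orange at (277,295) and yellow at (273,230). In the top view the blade is at (397,236), the strip at (431,238), the fork at (466,238), and the stand near (172,253) with its knob towards +x. I choose the one at (229,243) and check it in a crop.

```bash
python3 - <<'E'
from h import *
import pickle
a,b=pickle.load(open('c.pkl','rb'))
c1=cv2.resize(a['img'][215:335,120:300],None,fx=4,fy=4,interpolation=2)[:, :]
cv2.imwrite('pics/c1.png',c1)
c2=cv2.resize(b['img'][200:310,125:225],None,fx=5,fy=5,interpolation=2)
cv2.imwrite('pics/c2.png',c2)
for n,u,v,z in[('blade',397,234,.15),('strip',432,237,.15),('fork',466,238,.15),('stand',172,253,.1),('yellow',349,248,.15),('jar',312,217,.075)]:print(n,onz(b,u,v,z).round(3))
for n,u,v,z in[('blade',229,233,.15),('strip',187,243,.15),('fork',146,256,.15),('yellow',273,211,.145)]:print(n,onz(a,u,v,z).round(3))
# rack outline
for p in[(372,222),(474,226),(472,263),(371,259)]:print(onz(b,*p,.04).round(3))
E
```

```text
blade [ 0.53  -0.164  0.15 ]
strip [ 0.524 -0.223  0.15 ]
fork [ 0.521 -0.281  0.15 ]
stand [0.511 0.232 0.1  ]
yellow [ 0.508 -0.082  0.15 ]
jar [ 0.574 -0.019  0.075]
blade [ 0.533 -0.163  0.15 ]
strip [ 0.523 -0.223  0.15 ]
fork [ 0.521 -0.28   0.15 ]
yellow [ 0.509 -0.081  0.145]
[ 0.566 -0.133  0.04 ]
[ 0.554 -0.325  0.04 ]
[ 0.484 -0.318  0.04 ]
[ 0.496 -0.128  0.04 ]
```

View pics/c1.png

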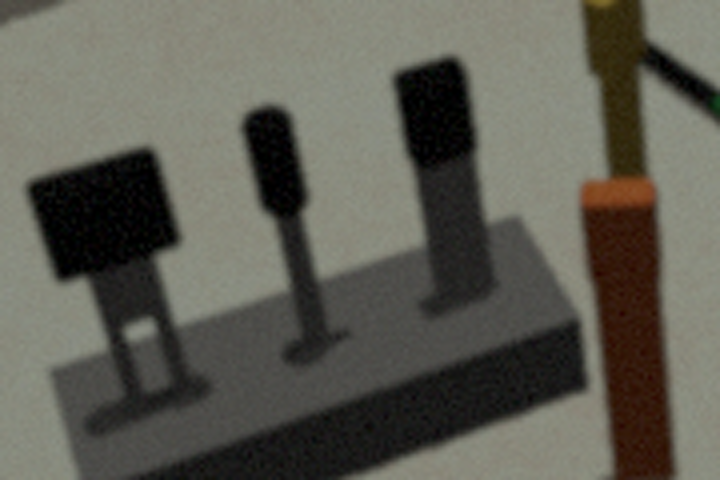

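View pics/c2.png

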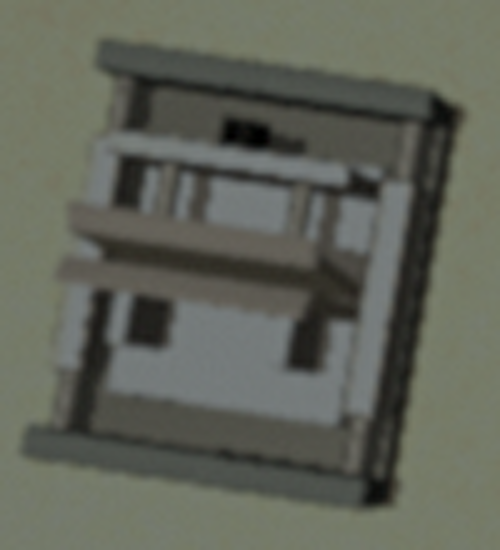

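The crop confirms it: the right-hand gauge has a narrow rectangular tab and a full-width blade (crop 435,110). The left one is forked and the middle one has a thin stem with a knob. Crop c2 shows the two lips with the dark gap running roughly along world y, tilted about -8°, and the knob on the +x side. Next I turn the tool.

Request:
move_arm(
  moves=[
    {"turn": -0.0458, "dp": [0, 0, -0.04]},
    {"turn": -0.0458, "dp": [0, 0, -0.04]},
    {"turn": -0.0458, "dp": [0, 0, -0.04]},
    {"turn": -0.0458, "dp": [0, 0, -0.04]},
    {"turn": -0.0458, "dp": [0, 0, -0.04]},
    {"turn": -0.0458, "dp": [0, 0, -0.04]},
    {"turn": -0.0458, "dp": [0, 0, 0]},
    {"turn": -0.0458, "dp": [0, 0, 0]},
  ],
  fingers=1,
)

```text
t: 0.9
eef_pos: [0.1827, -0.5186, 0.2522]
ee_rot: [-180.0, -0.0, 85.7]
force: [0.3, 0.3, -0.2]
gripper_width: 0.0938
finger_force: 0.0
```

Request:
move_arm(
  moves=[
    {"dp": [0.25, 0.21, 0]},
    {"dp": [0.25, 0.21, 0]},
    {"dp": [0.25, 0.21, 0]},
    {"dp": [0.25, 0.21, 0]},
    {"dp": [0.25, 0.21, 0]},
    {"dp": [0.25, 0.21, 0]},
    {"dp": [0.25, 0.21, 0]},
    {"dp": [0.25, 0.21, 0]},
  ],
)

```text
schema error: expected keys dp, turn
```

Request:
move_arm(
  moves=[
    {"dp": [0.15, 0.12, 0]},
    {"dp": [0.15, 0.12, 0]},
    {"dp": [0.12, 0.1, 0]},
    {"dp": [0.1, 0.1, 0]},
    {"dp": [0, 0, 0]},
    {"dp": [0, 0, 0]},
    {"dp": [0, 0, 0]},
    {"dp": [0, 0, 0]},
  ],
)

```text
schema error: expected keys dp, turn
```

```bash
python3 - <<'E'
from h import *
import pickle
w=cap('wrist','w1.png');pickle.dump(w,open('w1.pkl','wb'))
s=monitor.observe();print(s['eef_pos'],s['ee_rot'],np.round(w['pose'],3).tolist())
K=w['intrinsics'];P=np.array(w['pose'])
for q in[(.529,-.164,.15),(.524,-.223,.15)]:
    c=P[:3,:3].T@(np.array(q)-P[:3,3]);c=K@c;print(c[:2]/c[2])
E
```

```text
[ 0.18270441 -0.51854769  0.25199562] [-1.79978467e+02 -5.03260265e-02  8.59098077e+01] [[0.997, -0.071, -0.018, 0.188], [-0.074, -0.967, -0.243, -0.449], [-0.0, 0.244, -0.97, 0.421], [0.0, 0.0, 0.0, 1.0]]
[ 947.64109581 -482.9338451 ]
[ 901.49705535 -326.35649241]
```

View pics/w1.png

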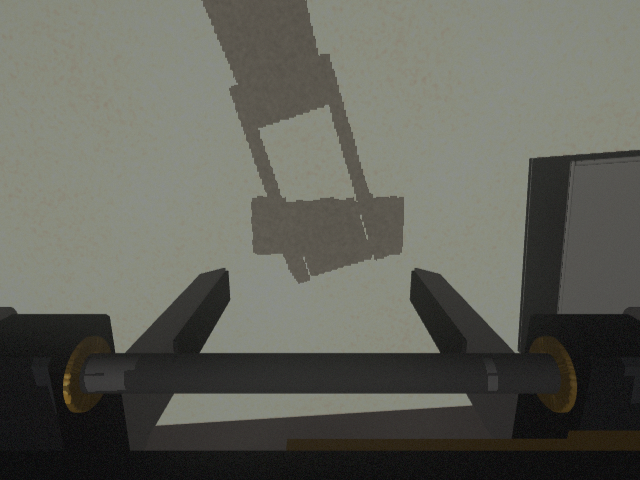

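The move calls were refused because each row needs a `turn` key, so the wrist picture shows only bare bench and the open jaws (tips at about (228,270) and (412,270)). I repeat the moves with it.

Request:
move_arm(
  moves=[
    {"dp": [0.25, 0.21, 0], "turn": 0},
    {"dp": [0.25, 0.21, 0], "turn": 0},
    {"dp": [0.25, 0.21, 0], "turn": 0},
    {"dp": [0.25, 0.21, 0], "turn": 0},
    {"dp": [0.25, 0.21, 0], "turn": 0},
    {"dp": [0.25, 0.21, 0], "turn": 0},
    {"dp": [0.25, 0.21, 0], "turn": 0},
    {"dp": [0.25, 0.21, 0], "turn": 0},
  ],
)

```text
t: 1.75
eef_pos: [0.4591, -0.2383, 0.2522]
ee_rot: [-180.0, 0.0, 85.2]
force: [-0.2, 0.4, -0.5]
gripper_width: 0.0937
finger_force: 0.0
```

Request:
move_arm(
  moves=[
    {"dp": [0.15, 0.12, 0], "turn": 0},
    {"dp": [0.15, 0.12, 0], "turn": 0},
    {"dp": [0.12, 0.1, 0], "turn": 0},
    {"dp": [0.1, 0.1, 0], "turn": 0},
    {"dp": [0, 0, 0], "turn": 0},
    {"dp": [0, 0, 0], "turn": 0},
    {"dp": [0, 0, 0], "turn": 0},
    {"dp": [0, 0, 0], "turn": 0},
  ],
)

```text
t: 2.55
eef_pos: [0.5297, -0.1685, 0.2526]
ee_rot: [-180.0, 0.0, 85.3]
force: [-0.0, -0.4, -0.8]
gripper_width: 0.0943
finger_force: 0.0
```

```bash
python3 - <<'E'
from h import *
import pickle
w=cap('wrist','w2.png');pickle.dump(w,open('w2.pkl','wb'))
s=monitor.observe();print(s['eef_pos'],s['ee_rot'])
K=w['intrinsics'];P=np.array(w['pose'])
for q in[(.529,-.164,.15),(.524,-.223,.15)]:
    c=P[:3,:3].T@(np.array(q)-P[:3,3]);c=K@c;print(c[:2]/c[2])
E
```

```text
[ 0.52975322 -0.1684504   0.25263105] [1.79993071e+02 1.84096844e-02 8.52611017e+01]
[317.71140122 234.12843951]
[317.57475337 306.40984542]
```

View pics/w2.png

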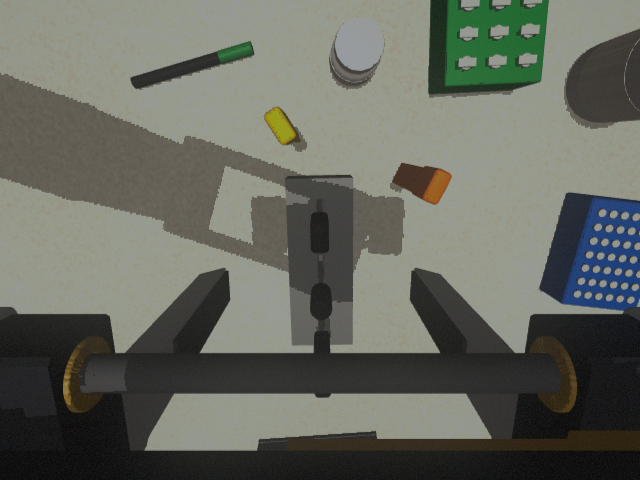

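The wrist view shows the rack aligned with the jaws: the blade's tab is at (319,232) and the strip's knob at (320,300). That matches the predicted (318,234) to about 1.5 mm. I centre and go down.

Request:
move_arm(
  moves=[
    {"dp": [0.03, 0.005, 0.05], "turn": 0},
    {"dp": [0, 0, 0.15], "turn": 0},
    {"dp": [0, 0, 0.17], "turn": 0},
    {"dp": [0, 0, 0.17], "turn": 0},
    {"dp": [0, 0, 0.15], "turn": 0},
    {"dp": [0, 0, 0.12], "turn": 0},
    {"dp": [0, 0, 0.06], "turn": 0},
    {"dp": [0, 0, 0], "turn": 0},
  ],
)

```text
t: 3.4
eef_pos: [0.5303, -0.1628, 0.1201]
ee_rot: [-179.8, -0.1, 85.3]
force: [-0.5, -0.4, -0.4]
gripper_width: 0.094
finger_force: 0.0
```

Request:
move_arm(
  moves=[
    {"dp": [0, 0, 0], "turn": 0},
    {"dp": [0, 0, 0], "turn": 0},
    {"dp": [0, 0, 0], "turn": 0},
    {"dp": [0, 0, 0], "turn": 0},
    {"dp": [0, 0, 0], "turn": 0},
    {"dp": [0, 0, 0], "turn": 0},
    {"dp": [0, 0, 0], "turn": 0},
    {"dp": [0, 0, 0], "turn": 0},
  ],
  fingers=0,
)

```text
t: 4.2
eef_pos: [0.5314, -0.1633, 0.122]
ee_rot: [-180.0, 0.0, 85.4]
force: [0.4, -0.0, 0.1]
gripper_width: 0.0333
finger_force: 0.0
```

Request:
move_arm(
  moves=[
    {"dp": [0, 0, 0], "turn": 0},
    {"dp": [0, 0, 0], "turn": 0},
    {"dp": [0, 0, 0], "turn": 0},
    {"dp": [0, 0, 0], "turn": 0},
    {"dp": [0, 0, 0], "turn": 0},
    {"dp": [0, 0, 0], "turn": 0},
    {"dp": [0, 0, 0], "turn": 0},
    {"dp": [0, 0, 0], "turn": 0},
  ],
)

```text
t: 5.0
eef_pos: [0.5309, -0.1632, 0.1219]
ee_rot: [-179.9, 0.0, 85.4]
force: [-3.0, 0.4, 1.3]
gripper_width: 0.0138
finger_force: 30.0
```

Request:
move_arm(
  moves=[
    {"dp": [0, 0, -0.05], "turn": 0},
    {"dp": [0, 0, -0.1], "turn": 0},
    {"dp": [0, 0, -0.15], "turn": 0},
    {"dp": [0, 0, -0.2], "turn": 0},
    {"dp": [0, 0, -0.2], "turn": 0},
    {"dp": [0, 0, -0.2], "turn": 0},
    {"dp": [0, 0, -0.15], "turn": 0},
    {"dp": [0, 0, -0.05], "turn": 0},
  ],
)

```text
t: 5.8
eef_pos: [0.5332, -0.1637, 0.2921]
ee_rot: [179.5, 0.1, 85.4]
force: [-0.0, -0.8, -0.6]
gripper_width: 0.0139
finger_force: 30.0
```

```bash
python3 - <<'E'
from h import *
import pickle
a,b=pickle.load(open('c.pkl','rb'))
f=lambda x,y,z:onz(b,125+(x-2)/5,200+(y-2)/5,z)
for p,q,z in[((100,45),(435,95),.03),((25,430),(365,480),.03),((72,205),(320,242),.108),((60,275),(310,310),.108)]:
    A,B=f(*p,z),f(*q,z);d=A-B;print(A.round(4),B.round(4),'yaw',np.degrees(np.arctan2(-d[0],d[1])).round(1),'len',np.linalg.norm(d).round(3),'mid',((A+B)/2).round(4))
s=monitor.observe();print(s['eef_pos'],s['ee_rot'],s['force'],s['gripper_width'])
E
```

```text
[0.6038 0.3039 0.03  ] [0.5814 0.1745 0.03  ] yaw -9.8 len 0.131 mid [0.5926 0.2392 0.03  ]
[0.4563 0.3308 0.03  ] [0.4346 0.2013 0.03  ] yaw -9.5 len 0.131 mid [0.4455 0.266  0.03  ]
[0.5333 0.289  0.108 ] [0.5181 0.2005 0.108 ] yaw -9.7 len 0.09 mid [0.5257 0.2447 0.108 ]
[0.5084 0.2929 0.108 ] [0.494 0.204 0.108] yaw -9.2 len 0.09 mid [0.5012 0.2485 0.108 ]
[ 0.5331522  -0.16369473  0.2921242 ] [1.79476245e+02 1.44900593e-01 8.53796484e+01] [-0.01670942 -0.76077526 -0.60675988] 0.013874444059547936
```

The lip and base lengths come out at 90 and 130 mm as they should, with yaw about -9.6° and the gap middle near (0.5135, 0.2466). I carry the blade over there and look.

Request:
move_arm(
  moves=[
    {"dp": [0.1, -0.01, 0], "turn": 0},
    {"dp": [0.16, -0.02, 0], "turn": 0},
    {"dp": [0.2, -0.025, 0], "turn": 0},
    {"dp": [0.2, -0.025, 0], "turn": 0},
    {"dp": [0.2, -0.025, 0], "turn": 0},
    {"dp": [0.2, -0.025, 0], "turn": 0},
    {"dp": [0.2, -0.025, 0], "turn": 0},
    {"dp": [0.2, -0.025, 0], "turn": 0},
  ],
)

```text
t: 6.6
eef_pos: [0.5211, 0.0595, 0.2851]
ee_rot: [-179.8, -0.0, 85.4]
force: [-0.1, 1.0, -0.9]
gripper_width: 0.0141
finger_force: 30.0
```

Request:
move_arm(
  moves=[
    {"dp": [0.2, -0.025, 0], "turn": 0},
    {"dp": [0.2, -0.025, 0], "turn": 0},
    {"dp": [0.2, -0.025, 0], "turn": 0},
    {"dp": [0.2, -0.025, 0], "turn": 0},
    {"dp": [0.16, -0.02, 0], "turn": 0},
    {"dp": [0.13, -0.02, 0], "turn": 0},
    {"dp": [0.1, -0.02, 0], "turn": 0.014},
    {"dp": [0.06, 0, 0], "turn": 0.014},
  ],
)

```text
t: 7.4
eef_pos: [0.5122, 0.2482, 0.2849]
ee_rot: [-179.8, 0.0, 80.4]
force: [0.4, -1.1, -0.5]
gripper_width: 0.0138
finger_force: 30.0
```

Request:
move_arm(
  moves=[
    {"dp": [0, 0, 0], "turn": 0},
    {"dp": [0, 0, 0], "turn": 0},
    {"dp": [0, 0, 0], "turn": 0},
    {"dp": [0, 0, 0], "turn": 0},
    {"dp": [0, 0, 0], "turn": 0},
    {"dp": [0, 0, 0], "turn": 0},
    {"dp": [0, 0, 0], "turn": 0},
    {"dp": [0, 0, 0], "turn": 0},
  ],
)

```text
t: 8.2
eef_pos: [0.5139, 0.2459, 0.287]
ee_rot: [180.0, -0.0, 80.3]
force: [-0.5, 1.1, -1.5]
gripper_width: 0.014
finger_force: 30.0
```

```bash
python3 - <<'E'
from h import *
import pickle
w=cap('wrist');a=cap('scene');pickle.dump((w,a),open('w3.pkl','wb'))
im=np.hstack([cv2.resize(w['img'][120:420,180:460],(560,600)),cv2.resize(a['img'][60:260,380:460],(240,600),interpolation=2)])
cv2.imwrite('pics/w3.png',im)
s=monitor.observe();print(s['eef_pos'],s['ee_rot'],s['force'])
E
```

```text
[0.51387983 0.24592626 0.28695223] [1.79995160e+02 4.97408950e-03 8.03208496e+01] [-0.02018206 -0.78415729 -0.69288873]
```

View pics/w3.png

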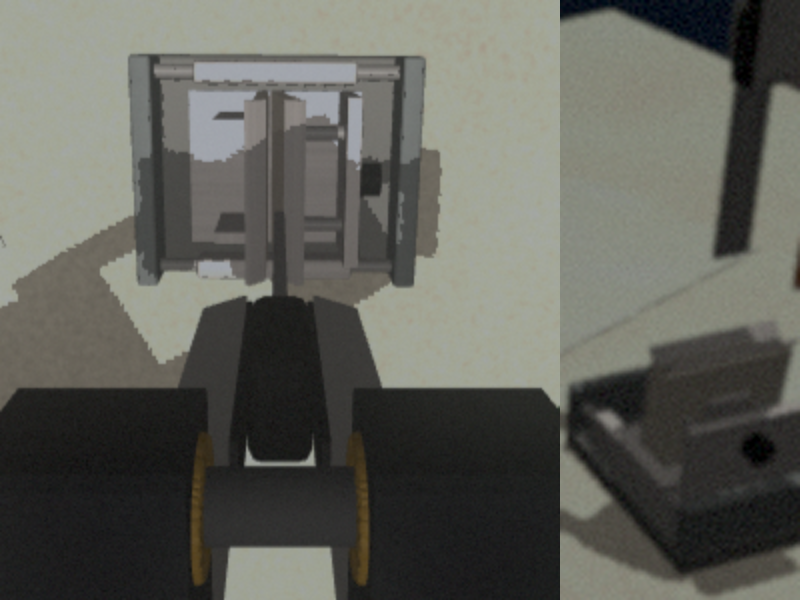

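The wrist view shows the blade end at crop (279,215) above the dark slit between the lips (x about 270–285), parallel to it. I check that numerically.

```bash
python3 - <<'E'
from h import *
import pickle
w,a=pickle.load(open('w3.pkl','rb'))
f=lambda x,y,z:onz(w,180+x/2,120+y/2,z)
print('tip',f(279,213,.170).round(4))
for y in(105,200):print(y,[f(x,y,z).round(4).tolist() for x,z in((246,.108),(303,.108),(269,.1),(285,.1))])
g=w['img'].astype(int).sum(2)
for v in(175,190,210,220):print(v,g[v,300:336].tolist())
E
```

```text
tip [0.5154 0.2529 0.17  ]
105 [[0.5066, 0.2927, 0.108], [0.5328, 0.2883, 0.108], [0.5169, 0.2904, 0.1], [0.5245, 0.2891, 0.1]]
200 [[0.4986, 0.2483, 0.108], [0.5256, 0.2438, 0.108], [0.5091, 0.2449, 0.1], [0.5168, 0.2436, 0.1]]
175 [467, 463, 413, 406, 394, 382, 393, 397, 379, 376, 381, 387, 391, 214, 294, 329, 233, 232, 233, 232, 241, 236, 350, 401, 395, 396, 400, 412, 401, 401, 394, 388, 383, 493, 501, 503]
190 [499, 501, 432, 405, 391, 379, 389, 392, 384, 377, 262, 259, 256, 205, 332, 337, 230, 208, 217, 216, 211, 211, 272, 259, 269, 267, 272, 273, 272, 268, 267, 260, 280, 269, 262, 269]
210 [328, 326, 284, 267, 271, 257, 265, 260, 259, 257, 258, 254, 258, 201, 327, 300, 212, 204, 210, 203, 210, 211, 263, 270, 263, 267, 262, 271, 269, 270, 263, 258, 292, 315, 314, 320]
220 [323, 320, 283, 266, 267, 258, 254, 260, 254, 255, 253, 257, 255, 196, 319, 294, 214, 208, 209, 195, 203, 222, 260, 263, 267, 267, 256, 267, 263, 268, 264, 258, 287, 316, 317, 313]
```

Tip and gap centre agree to within about 1 mm in x. I go down to about 10 mm inside.

Request:
move_arm(
  moves=[
    {"dp": [0, 0, 0.1], "turn": 0},
    {"dp": [0, 0, 0.1], "turn": 0},
    {"dp": [0, 0, 0.08], "turn": 0},
    {"dp": [0, 0, 0.04], "turn": 0},
    {"dp": [0, 0, 0.03], "turn": 0},
    {"dp": [0, 0, 0.03], "turn": 0},
    {"dp": [0, 0, 0.02], "turn": 0},
    {"dp": [0, 0, 0.02], "turn": 0},
  ],
)

```text
t: 9.1
eef_pos: [0.514, 0.2461, 0.2242]
ee_rot: [180.0, -0.0, 80.3]
force: [0.0, -0.6, -0.8]
gripper_width: 0.014
finger_force: 30.0
```

Request:
move_arm(
  moves=[
    {"dp": [0, 0, 0.02], "turn": 0},
    {"dp": [0, 0, 0.02], "turn": 0},
    {"dp": [0, 0, 0.02], "turn": 0},
    {"dp": [0, 0, 0.02], "turn": 0},
    {"dp": [0, 0, 0.02], "turn": 0},
    {"dp": [0, 0, 0.02], "turn": 0},
    {"dp": [0, 0, 0], "turn": 0},
    {"dp": [0, 0, 0], "turn": 0},
  ],
)

```text
t: 9.9
eef_pos: [0.5138, 0.2459, 0.2058]
ee_rot: [-180.0, 0.0, 80.3]
force: [0.3, -0.1, -0.9]
gripper_width: 0.0139
finger_force: 30.0
```

Request:
move_arm(
  moves=[
    {"dp": [0, 0, 0.018], "turn": 0},
    {"dp": [0, 0, 0.018], "turn": 0},
    {"dp": [0, 0, 0.018], "turn": 0},
    {"dp": [0, 0, 0.018], "turn": 0},
    {"dp": [0, 0, 0.018], "turn": 0},
    {"dp": [0, 0, 0.018], "turn": 0},
    {"dp": [0, 0, 0], "turn": 0},
    {"dp": [0, 0, 0], "turn": 0},
  ],
)

```text
t: 10.7
eef_pos: [0.5138, 0.2459, 0.1896]
ee_rot: [-180.0, 0.0, 80.3]
force: [0.3, 0.6, -1.0]
gripper_width: 0.0138
finger_force: 30.0
```

Request:
move_arm(
  moves=[
    {"dp": [0, 0, 0.005], "turn": 0},
    {"dp": [0, 0, 0.005], "turn": 0},
    {"dp": [0, 0, 0.005], "turn": 0},
    {"dp": [0, 0, 0.005], "turn": 0},
    {"dp": [0, 0, 0], "turn": 0},
    {"dp": [0, 0, 0], "turn": 0},
    {"dp": [0, 0, 0], "turn": 0},
    {"dp": [0, 0, 0], "turn": 0},
  ],
)

```text
t: 11.5
eef_pos: [0.5138, 0.246, 0.1867]
ee_rot: [-180.0, 0.0, 80.3]
force: [-0.0, 0.9, -1.2]
gripper_width: 0.0139
finger_force: 30.0
```

Request:
move_arm(
  moves=[
    {"dp": [0, 0, 0.005], "turn": 0},
    {"dp": [0, 0, 0.005], "turn": 0},
    {"dp": [0, 0, 0.005], "turn": 0},
    {"dp": [0, 0, 0.005], "turn": 0},
    {"dp": [0, 0, 0], "turn": 0},
    {"dp": [0, 0, 0], "turn": 0},
    {"dp": [0, 0, 0], "turn": 0},
    {"dp": [0, 0, 0], "turn": 0},
  ],
)

```text
t: 12.3
eef_pos: [0.5138, 0.2459, 0.1837]
ee_rot: [-180.0, 0.0, 80.3]
force: [-0.0, 0.8, -1.1]
gripper_width: 0.0139
finger_force: 30.0
```

Request:
move_arm(
  moves=[
    {"dp": [0, 0, 0.005], "turn": 0},
    {"dp": [0, 0, 0.005], "turn": 0},
    {"dp": [0, 0, 0.005], "turn": 0},
    {"dp": [0, 0, 0], "turn": 0},
    {"dp": [0, 0, 0], "turn": 0},
    {"dp": [0, 0, 0], "turn": 0},
    {"dp": [0, 0, 0], "turn": 0},
    {"dp": [0, 0, 0], "turn": 0},
  ],
)

```text
t: 13.1
eef_pos: [0.5138, 0.246, 0.1815]
ee_rot: [180.0, 0.0, 80.3]
force: [0.5, 0.3, -0.4]
gripper_width: 0.0136
finger_force: 30.0
```

Request:
move_arm(
  moves=[
    {"dp": [0, 0, 0.005], "turn": 0},
    {"dp": [0, 0, 0.005], "turn": 0},
    {"dp": [0, 0, 0.005], "turn": 0},
    {"dp": [0, 0, 0], "turn": 0},
    {"dp": [0, 0, 0], "turn": 0},
    {"dp": [0, 0, 0], "turn": 0},
    {"dp": [0, 0, 0], "turn": 0},
    {"dp": [0, 0, 0], "turn": 0},
  ],
)

```text
t: 13.9
eef_pos: [0.5138, 0.246, 0.1792]
ee_rot: [-180.0, 0.0, 80.3]
force: [-0.1, -0.1, -1.4]
gripper_width: 0.0138
finger_force: 30.0
```

Request:
move_arm(
  moves=[
    {"dp": [0, 0, 0.005], "turn": 0},
    {"dp": [0, 0, 0.005], "turn": 0},
    {"dp": [0, 0, 0.005], "turn": 0},
    {"dp": [0, 0, 0], "turn": 0},
    {"dp": [0, 0, 0], "turn": 0},
    {"dp": [0, 0, 0], "turn": 0},
    {"dp": [0, 0, 0], "turn": 0},
    {"dp": [0, 0, 0], "turn": 0},
  ],
)

```text
t: 14.7
eef_pos: [0.5138, 0.246, 0.177]
ee_rot: [-180.0, 0.0, 80.3]
force: [0.6, -0.7, -1.2]
gripper_width: 0.014
finger_force: 30.0
```

Request:
move_arm(
  moves=[
    {"dp": [0, 0, 0.005], "turn": 0},
    {"dp": [0, 0, 0.005], "turn": 0},
    {"dp": [0, 0, 0.005], "turn": 0},
    {"dp": [0, 0, 0], "turn": 0},
    {"dp": [0, 0, 0], "turn": 0},
    {"dp": [0, 0, 0], "turn": 0},
    {"dp": [0, 0, 0], "turn": 0},
    {"dp": [0, 0, 0], "turn": 0},
  ],
)

```text
t: 15.5
eef_pos: [0.5138, 0.246, 0.1748]
ee_rot: [180.0, 0.0, 80.3]
force: [-0.2, -0.4, -1.3]
gripper_width: 0.0138
finger_force: 30.0
```

Request:
move_arm(
  moves=[
    {"dp": [0, 0, 0.005], "turn": 0},
    {"dp": [0, 0, 0.005], "turn": 0},
    {"dp": [0, 0, 0.005], "turn": 0},
    {"dp": [0, 0, 0], "turn": 0},
    {"dp": [0, 0, 0], "turn": 0},
    {"dp": [0, 0, 0], "turn": 0},
    {"dp": [0, 0, 0], "turn": 0},
    {"dp": [0, 0, 0], "turn": 0},
  ],
)

```text
t: 16.3
eef_pos: [0.5138, 0.246, 0.1725]
ee_rot: [-180.0, 0.0, 80.3]
force: [-0.7, -0.2, -1.4]
gripper_width: 0.0137
finger_force: 30.0
```

Request:
move_arm(
  moves=[
    {"dp": [0, 0, 0.005], "turn": 0},
    {"dp": [0, 0, 0.005], "turn": 0},
    {"dp": [0, 0, 0.005], "turn": 0},
    {"dp": [0, 0, 0], "turn": 0},
    {"dp": [0, 0, 0], "turn": 0},
    {"dp": [0, 0, 0], "turn": 0},
    {"dp": [0, 0, 0], "turn": 0},
    {"dp": [0, 0, 0], "turn": 0},
  ],
)

```text
t: 17.1
eef_pos: [0.5138, 0.246, 0.1702]
ee_rot: [-180.0, 0.0, 80.3]
force: [-0.4, 0.3, -0.9]
gripper_width: 0.014
finger_force: 30.0
```

Request:
move_arm(
  moves=[
    {"dp": [0, 0, 0.005], "turn": 0},
    {"dp": [0, 0, 0.005], "turn": 0},
    {"dp": [0, 0, 0.005], "turn": 0},
    {"dp": [0, 0, 0], "turn": 0},
    {"dp": [0, 0, 0], "turn": 0},
    {"dp": [0, 0, 0], "turn": 0},
    {"dp": [0, 0, 0], "turn": 0},
    {"dp": [0, 0, 0], "turn": 0},
  ],
)

```text
t: 17.9
eef_pos: [0.5138, 0.246, 0.168]
ee_rot: [-180.0, 0.0, 80.3]
force: [-0.5, -0.1, -0.4]
gripper_width: 0.0133
finger_force: 30.0
```

Request:
move_arm(
  moves=[
    {"dp": [0, 0, 0.005], "turn": 0},
    {"dp": [0, 0, 0.005], "turn": 0},
    {"dp": [0, 0, 0.005], "turn": 0},
    {"dp": [0, 0, 0], "turn": 0},
    {"dp": [0, 0, 0], "turn": 0},
    {"dp": [0, 0, 0], "turn": 0},
    {"dp": [0, 0, 0], "turn": 0},
    {"dp": [0, 0, 0], "turn": 0},
  ],
)

```text
t: 18.7
eef_pos: [0.5138, 0.246, 0.1657]
ee_rot: [-180.0, 0.0, 80.3]
force: [-0.8, 0.4, -0.6]
gripper_width: 0.0139
finger_force: 30.0
```

Request:
move_arm(
  moves=[
    {"dp": [0, 0, 0.005], "turn": 0},
    {"dp": [0, 0, 0.005], "turn": 0},
    {"dp": [0, 0, 0], "turn": 0},
    {"dp": [0, 0, 0], "turn": 0},
    {"dp": [0, 0, 0], "turn": 0},
    {"dp": [0, 0, 0], "turn": 0},
    {"dp": [0, 0, 0], "turn": 0},
    {"dp": [0, 0, 0], "turn": 0},
  ],
)

```text
t: 19.5
eef_pos: [0.5138, 0.2459, 0.1643]
ee_rot: [180.0, 0.0, 80.3]
force: [0.4, -0.1, -0.3]
gripper_width: 0.0135
finger_force: 30.0
```

```bash
python3 - <<'E'
from h import *
import pickle
f=[]
for i in range(4):
    w=imaging.capture('wrist');s=monitor.observe();f.append(np.r_[s['force'],s['ft_torque']])
print(np.round(f,2),np.mean(f,0).round(2));pickle.dump(w,open('w4.pkl','wb'))
a=imaging.capture('scene')
im=np.hstack([cv2.resize(w['img'][120:420,180:460],(460,492)),cv2.resize(a['img'][100:260,370:480],(338,492),interpolation=2)])
cv2.imwrite('pics/w4.png',im)
E
```

```text
[[-0.84  0.43 -0.59 -0.04 -0.01 -0.01]
 [-0.94  0.    0.55 -0.02 -0.02  0.01]
 [-0.02 -0.32 -1.43 -0.03 -0.07  0.04]
 [ 0.12  0.55 -1.38 -0.01 -0.07  0.05]] [-0.42  0.17 -0.71 -0.03 -0.05  0.02]
```

View pics/w4.png

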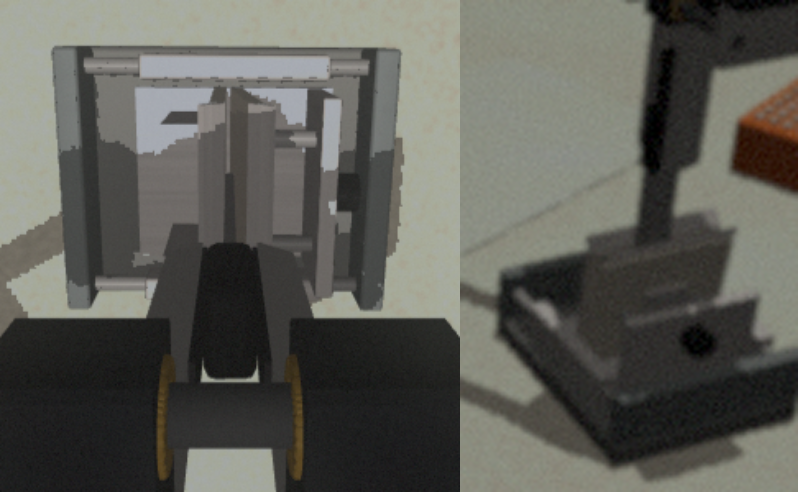

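The blade sits in the gap (left view, about (230,200)) behind the rear lip. There is no clear drag yet: mean Fz is about -0.7 with roughly 0.8 noise. I continue gently and sample the force after each step.

Request:
move_arm(
  moves=[
    {"dp": [0, 0, 0.005], "turn": 0},
    {"dp": [0, 0, 0.005], "turn": 0},
    {"dp": [0, 0, 0], "turn": 0},
    {"dp": [0, 0, 0], "turn": 0},
    {"dp": [0, 0, 0], "turn": 0},
    {"dp": [0, 0, 0], "turn": 0},
    {"dp": [0, 0, 0], "turn": 0},
    {"dp": [0, 0, 0], "turn": 0},
  ],
)

```text
t: 20.55
eef_pos: [0.5139, 0.246, 0.1628]
ee_rot: [180.0, -0.0, 80.3]
force: [0.3, 0.0, -0.6]
gripper_width: 0.0142
finger_force: 30.0
```

Request:
move_arm(
  moves=[
    {"dp": [0, 0, 0.005], "turn": 0},
    {"dp": [0, 0, 0.005], "turn": 0},
    {"dp": [0, 0, 0], "turn": 0},
    {"dp": [0, 0, 0], "turn": 0},
    {"dp": [0, 0, 0], "turn": 0},
    {"dp": [0, 0, 0], "turn": 0},
    {"dp": [0, 0, 0], "turn": 0},
    {"dp": [0, 0, 0], "turn": 0},
  ],
)

```text
t: 21.35
eef_pos: [0.5141, 0.246, 0.1616]
ee_rot: [180.0, -0.0, 80.3]
force: [0.7, 0.3, 3.4]
gripper_width: 0.0139
finger_force: 30.0
```

```bash
cat > ff.py <<'E'
from h import *
f=[]
for i in range(5):
    imaging.capture('wrist');s=monitor.observe();f.append(np.r_[s['force'],s['ft_torque']])
print(np.round(f,2)[:,2],np.mean(f,0).round(2),s['eef_pos'],s['t'])
E
python3 ff.py
```

```text
[3.57 4.52 4.77 4.01 3.92] [ 0.92 -0.47  4.16 -0.07 -0.11 -0.06] [0.51401988 0.24601911 0.16146019] 21.6
```

Clear drag has appeared, about +5 N above the baseline. I add one small 0.75 mm step for margin (under 0.1 mm of plate travel), then check that it holds.

Request:
move_arm(
  moves=[
    {"dp": [0, 0, 0.005], "turn": 0},
    {"dp": [0, 0, 0], "turn": 0},
    {"dp": [0, 0, 0], "turn": 0},
    {"dp": [0, 0, 0], "turn": 0},
    {"dp": [0, 0, 0], "turn": 0},
    {"dp": [0, 0, 0], "turn": 0},
    {"dp": [0, 0, 0], "turn": 0},
    {"dp": [0, 0, 0], "turn": 0},
  ],
)

```text
t: 22.4
eef_pos: [0.514, 0.246, 0.1607]
ee_rot: [180.0, -0.0, 80.3]
force: [-0.2, -0.5, 5.1]
gripper_width: 0.0137
finger_force: 30.0
```

```bash
python3 ff.py
```

```text
[4.89 5.34 4.74 5.37 5.76] [ 0.34 -0.16  5.22 -0.06 -0.08 -0.07] [0.51400875 0.24605169 0.16074088] 22.65
```

```bash
python3 -c "
from workcell import order
print(order.sign_off())"
```

```text
the job is handed in; nothing more can be done
None
```

I handed the job in at about 22.7 s with the plain blade gripped upright about 56 mm below the plate tops, held against a steady drag of about 6 N above the free reading; sign-off gave no verdict.

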